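# Put the printing pads away by size

### The job

The pad printer's changeover is done: put the four amber printing pads away on the aluminium pad rail, one standing upright and centred on each black seat, in order of size, with the smallest beside the end label with the small blue dot, growing to the largest beside the label with the large dot. Do not let a pad tip over on the way, and leave the white bottle where it stands.

Things in the scene. Friction and masses are not known exactly. Their poses are not given: they have to be found in the camera images.
- pad_s: The smallest printing pad: a round aluminium base 32 mm across and 20 mm high (the part to hold), with a thin dark line round it, carrying a rounded amber silicone cone 28 mm across at its foot; 42 mm high in all, loose, under 0.3 kg. Starts upright on the bench mat. Origin: centre of the underside of the base, z up through the tip.
- pad_m: The second smallest printing pad: a round aluminium base 40 mm across and 20 mm high (the part to hold), with a thin dark line round it, carrying a rounded amber silicone cone 36 mm across at its foot; 50 mm high in all, loose, under 0.3 kg. Starts upright on the bench mat. Origin: centre of the underside of the base, z up through the tip.
- pad_l: The second largest printing pad: a round aluminium base 48 mm across and 20 mm high (the part to hold), with a thin dark line round it, carrying a rounded amber silicone cone 44 mm across at its foot; 58 mm high in all, loose, under 0.3 kg. Starts upright on the bench mat. Origin: centre of the underside of the base, z up through the tip.
- pad_xl: The largest printing pad: a round aluminium base 56 mm across and 20 mm high (the part to hold), with a thin dark line round it, carrying a rounded amber silicone cone 52 mm across at its foot; 66 mm high in all, loose, under 0.3 kg. Starts upright on the bench mat. Origin: centre of the underside of the base, z up through the tip.
- seat_a: Seat 1 of 4 on the pad rail, counted from the robot's left (+y): a flat black disc 62 mm across, 8 mm thick, with a thin white circle on top, fixed on an aluminium rail 40 mm wide, 20 mm high, 450 mm long. Seats are 82 to 94 mm apart. Origin: centre of the disc's underside, 20 mm above the bench; disc top at z = +8 mm. x points across the rail, y along it.
- seat_b: Seat 2 of 4 on the pad rail, counted from the robot's left (+y): a flat black disc 62 mm across, 8 mm thick, with a thin white circle on top, fixed on an aluminium rail 40 mm wide, 20 mm high, 450 mm long. Seats are 82 to 94 mm apart. Origin: centre of the disc's underside, 20 mm above the bench; disc top at z = +8 mm. x points across the rail, y along it.
- seat_c: Seat 3 of 4 on the pad rail, counted from the robot's left (+y): a flat black disc 62 mm across, 8 mm thick, with a thin white circle on top, fixed on an aluminium rail 40 mm wide, 20 mm high, 450 mm long. Seats are 82 to 94 mm apart. Origin: centre of the disc's underside, 20 mm above the bench; disc top at z = +8 mm. x points across the rail, y along it.
- seat_d: Seat 4 of 4 on the pad rail, counted from the robot's left (+y): a flat black disc 62 mm across, 8 mm thick, with a thin white circle on top, fixed on an aluminium rail 40 mm wide, 20 mm high, 450 mm long. Seats are 82 to 94 mm apart. Origin: centre of the disc's underside, 20 mm above the bench; disc top at z = +8 mm. x points across the rail, y along it.
- label_small: White label plate, 46 x 42 x 6 mm, with a small blue dot 12 mm across, fixed on one end of the pad rail, 58 to 70 mm past the end seat's centre: it marks the end for the smallest pad. It may be at either end; the other end has a like plate with a large dot 34 mm across. Origin: centre of its underside, on the rail.
- bottle: Closed white plastic bottle with a blue cap, 56 mm across and 125 mm high, standing on the bench to the right (-y) of the rail; it is not part of the job. Origin: centre of its underside.
Not all that is in view belongs to the job. What is shaped like the pad_xl but pink is not meant. Leave any red look-alike of the pad_l alone.

How it is judged:
At the end, for the whole second after the job is handed in: Counted from the label with the small dot, the four seats carry the smallest, second smallest, second largest and largest pad: each stands on its seat (its underside at the seat's top within 4 mm), its axis within 12 mm of the seat's centre, upright within 0.1 rad, and at rest (((horizontal distance between label_small and seat_a below 0.1 m and horizontal distance between pad_s and seat_a below 0.012 m and z of pad_s in the frame of seat_a between 0.004 and 0.012 m and horizontal distance between pad_m and seat_b below 0.012 m and z of pad_m in the frame of seat_b between 0.004 and 0.012 m and horizontal distance between pad_l and seat_c below 0.012 m and z of pad_l in the frame of seat_c between 0.004 and 0.012 m and horizontal distance between pad_xl and seat_d below 0.012 m and z of pad_xl in the frame of seat_d between 0.004 and 0.012 m) or (horizontal distance between label_small and seat_d below 0.1 m and horizontal distance between pad_s and seat_d below 0.012 m and z of pad_s in the frame of seat_d between 0.004 and 0.012 m and horizontal distance between pad_m and seat_c below 0.012 m and z of pad_m in the frame of seat_c between 0.004 and 0.012 m and horizontal distance between pad_l and seat_b below 0.012 m and z of pad_l in the frame of seat_b between 0.004 and 0.012 m and horizontal distance between pad_xl and seat_a below 0.012 m and z of pad_xl in the frame of seat_a between 0.004 and 0.012 m)) and angle between each of pad_s, pad_m, pad_l, pad_xl's own z axis and vertical below 0.1 rad and linear speed of each of pad_s, pad_m, pad_l, pad_xl below 0.02 m/s and angular speed of each of pad_s, pad_m, pad_l, pad_xl below 0.2 rad/s); the robot touches nothing.
It fails at once if a pad is tipped over (tilted more than 0.8 rad) (angle between any of pad_s, pad_m, pad_l, pad_xl's own z axis and vertical above 0.8 rad).
It fails at once if the bottle is pushed more than 30 mm or knocked over (distance of bottle from where it was at the start of the episode above 0.03 m or angle between bottle's own z axis and vertical above 0.5 rad).
It also fails if it takes over 112 s, if anything falls off the work surface, if the arm or the gripper's body presses on something with over 40 N, if the wrist force passes 120 N, or if a joint passes its speed limit or range.

### The arm

A 6-joint arm with a two-finger parallel gripper is mounted at the origin on the work surface. World frame = base frame: x ahead of the robot, y to its left, z up, the work surface at z = 0. Lengths are in m, angles in rad, forces in N, time in s.
With the tool pointing down it reaches from about 0.35 to 0.975 m from the base axis. Payload 7.1 kg.
Tool frame: the origin (TCP) lies midway between the tips of the shut fingers; the grasp point (between the pads) lies 19 mm behind it; z points along the fingers, x is the direction in which the jaws open and shut, and the axes are right-handed (so a half turn about z gives the same grasp; the last joint's range is limited). The gripper opens to 88 mm and grips with 3 to 60 N. Pads are 20 mm wide; open, the fingers measure 115 mm over their backs; the gripper's body (75 mm by 178 mm) begins 61 mm behind the grasp point.
Start: joints at [1.198, 0.423, 1.63, -0, 1.089, -0.019], TCP at [0.217, 0.586, 0.223] pointing down, gripper open.
Joint ranges: [-3, 3], [-0.9, 2.11], [0.09, 2.58], [-1.31, 4.45], [0.11, 2.69], [-2.54, 2.54]. Speed limits (rad/s): [2.39, 2.39, 3.01, 3.14, 3.14, 3.14].

### API

Orientations are given as a unit quaternion [w, x, y, z].
In Python, from station import move_pose, movel, movej, command_gripper, wait, inverse_kinematics, read_camera, camera_info, MotionError, job_done, get_time, get_joint_pos, get_qvel, get_effort, get_tcp_pos, get_ee_rot, get_ft_force, get_ft_torque, get_grip_width gives the robot as it stands. Calls block until the motion is done:
- move_pose(position, orientation): joint-space move of the TCP to a pose.
- movel(position, frame=None, v=0.15, until_force=None): straight line of the TCP; frame=None keeps the orientation; v is the mean speed in m/s. With until_force (N) it stops when the force on the tool has changed by that much, and returns True; else False.
- movej(angles): joint-space move.
- command_gripper(opening): opening from 0.0 (shut) to 1.0 (fully open); the grip force is fixed at half the most; returns when the fingers have stopped.
- wait(seconds).
- inverse_kinematics(position, orientation): joint angles nearest the present ones, or None.
- read_camera(name): name is "side" or "top" or "wrist"; returns the picture (400x640x3 uint8, red, green, blue); there is no depth.
- camera_info(name): a dict with "intrinsics" (3x3 intrinsics, pixels), "dist" ([k1, k2, p1, p2, k3] as OpenCV has them; the pictures are not rectified), "T" (4x4, takes a point from camera to world coordinates); the wrist camera has in their place "tool_from_camera" (4x4, takes a point from camera to tool coordinates, whose origin is the TCP and whose axes are the tool frame's). Camera axes: x right, y up, looking along -z (the intrinsics and any distortion apply to the point x, -y, -z); pixel columns grow to the right and rows downward; lengths in m; the calibration is good to about 2 mm. A picture is of the moment at which its call begins: read the wrist's pose just before it. camera_info takes no time and is no camera call.
A pose or a line that the arm cannot do raises MotionError and nothing moves.
- job_done(): hands the job in, once; it reports no verdict.
Readings, each from a call of its own:
- get_time(): time.
- get_joint_pos(): joint angles.
- get_qvel(): joint speeds.
- get_effort(): joint torques, N m.
- get_tcp_pos(): TCP position.
- get_ee_rot(): TCP orientation.
- get_ft_force(): force on the tool from outside, world axes, zero at the start.
- get_ft_torque(): the same for the moment, N m.
- get_grip_width(): opening from 0.0 (shut) to 1.0 (fully open).
Only numpy, scipy, OpenCV 4.12 (cv2) and the standard library are available. Lean on these libraries where they do the work, as an engineer would, in place of code of your own. Each camera call takes 0.05 s, during which the arm holds its last target. There are 200 camera calls.

## Working session

There is one attempt and no reset: what is moved stays moved. The work goes in short steps, each a Python script; the robot and the scene stay as the last script left them, time stands still between calls to the robot, and variables do not carry over. Pictures are saved under pics/ and viewed, about 12 in all and at most 16, crops included, and the job is handed in when it is done.

```bash
mkdir -p pics; ls
python3 - <<'E'
from station import *
import cv2,numpy as np
np.set_printoptions(precision=4,suppress=True)
for n in ("top","side"):
    cv2.imwrite(f"pics/{n}0.png",read_camera(n)[:,:,::-1]); i=camera_info(n); print(n,i)
print(camera_info("wrist"),get_ee_rot(),get_time())
E
```

```text
pics
top {'intrinsics': array([[454.6693,   0.    , 320.7707],
       [  0.    , 454.6693, 192.6237],
       [  0.    ,   0.    ,   1.    ]]), 'dist': array([-0.0995,  0.    ,  0.    ,  0.    ,  0.    ]), 'T': array([[ 0.0165,  0.985 , -0.1716,  0.3195],
       [-0.9999,  0.017 ,  0.0013, -0.0712],
       [ 0.0042,  0.1715,  0.9852,  1.3453],
       [ 0.    ,  0.    ,  0.    ,  1.    ]])}
side {'intrinsics': array([[408.7048,   0.    , 322.2112],
       [  0.    , 408.7048, 199.0723],
       [  0.    ,   0.    ,   1.    ]]), 'dist': array([-0.078,  0.   ,  0.   ,  0.   ,  0.   ]), 'T': array([[-0.9997,  0.0234, -0.0122,  0.5214],
       [-0.0248, -0.6787,  0.734 ,  0.5917],
       [ 0.0088,  0.7341,  0.679 ,  0.6632],
       [ 0.    ,  0.    ,  0.    ,  1.    ]])}
{'intrinsics': array([[326.9444,   0.    , 321.9022],
       [  0.    , 326.9444, 201.2405],
       [  0.    ,   0.    ,   1.    ]]), 'dist': array([-0.059,  0.   ,  0.   ,  0.   ,  0.   ]), 'tool_from_camera': array([[ 1.    ,  0.0006,  0.0006,  0.0013],
       [ 0.0008, -0.9628, -0.2704, -0.0733],
       [ 0.0004,  0.2704, -0.9628, -0.1623],
       [ 0.    ,  0.    ,  0.    ,  1.    ]])} [ 0.0004  0.8205  0.5716 -0.0006] 0.1
```

View pics/top0.png

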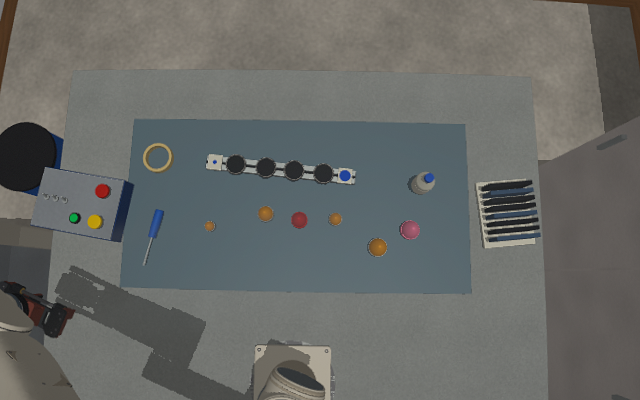

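View pics/side0.png

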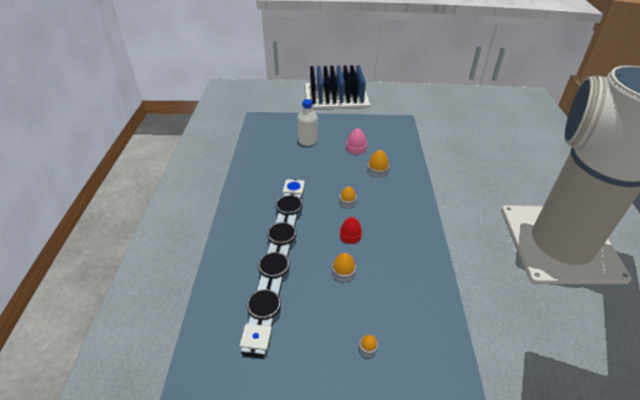

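Top view: small-dot label at (214,161), large-dot label at (345,175), so the small end is at +y (seat_a). Amber pads are at (209,226), (265,213), (335,219) and (377,247). Red (299,220) and pink (410,229) are decoys, and the bottle is at (422,185). Next I measure these.

```bash
cat > h.py <<'E'
from station import *
import cv2,numpy as np
from scipy.spatial.transform import Rotation as R
np.set_printoptions(precision=4,suppress=True)
def rot(q): return R.from_quat(np.roll(q,-1)).as_matrix()
def camT(n):
    i=camera_info(n)
    if n!="wrist": return i,i["T"]
    B=np.eye(4); B[:3,:3]=rot(get_ee_rot()); B[:3,3]=get_tcp_pos()
    return i,B@i["tool_from_camera"]
def onplane(px,z,i,T):
    u=cv2.undistortPoints(np.array(px,float).reshape(-1,1,2),i["intrinsics"],i["dist"])[:,0]
    d=np.c_[u[:,0],-u[:,1],-np.ones(len(u))]@T[:3,:3].T
    return T[:3,3]+d*((z-T[2,3])/d[:,2])[:,None]
def masks(im):
    h,s,v=cv2.split(cv2.cvtColor(im,cv2.COLOR_RGB2HSV))
    return dict(amber=(h>8)&(h<25)&(s>150)&(v>90), black=(v<50), blue=(h>105)&(h<130)&(s>150)&(v>90))
def blobs(m,lo,hi):
    n,l,st,c=cv2.connectedComponentsWithStats(m.astype(np.uint8))
    return [(c[k],st[k]) for k in range(1,n) if lo<=st[k][4]<=hi]
E
python3 - <<'E'
from h import *
for n,box in (("top",(135,120,470,290)),("side",(170,110,480,400))):
    im=cv2.cvtColor(cv2.imread(f"pics/{n}0.png"),cv2.COLOR_BGR2RGB); i,T=camT(n)
    for k,z in (("amber",.032),("black",.028),("blue",.026)):
        m=masks(im)[k]; b=np.zeros_like(m); b[box[1]:box[3],box[0]:box[2]]=1
        for c,st in blobs(m&b,6,2000): print(n,k,c,st[2:],onplane(c,z,i,T)[0,:2])
a=cv2.imread("pics/top0.png")[195:265,195:425]; b=cv2.imread("pics/top0.png")[145:190,195:425]
cv2.imwrite("pics/crop1.png",cv2.resize(np.vstack([b,a]),None,fx=3.4,fy=3.4,interpolation=cv2.INTER_CUBIC))
E
```

```text
top amber [265.0938 212.4531] [ 13  12 128] [0.4868 0.0884]
top amber [335.5783 218.9398] [10 11 83] [ 0.4714 -0.1171]
top amber [209.   225.25] [ 7  8 48] [0.4462 0.251 ]
top amber [377.6651 246.6233] [ 17  16 215] [ 0.3931 -0.2394]
top black [235.1228 163.6886] [ 17  17 228] [0.6322 0.1841]
top black [265.4316 166.8462] [ 18  18 234] [0.6239 0.093 ]
top black [293.7991 169.765 ] [ 17  18 234] [0.6164 0.0083]
top black [249.25 165.75] [ 9  2 12] [0.6265 0.1414]
top black [323.1416 172.9828] [ 18  17 233] [ 0.6081 -0.0789]
top black [279.375 169.125] [7 2 8] [0.6177 0.0512]
top black [308.25   172.0833] [ 9  3 12] [ 0.6101 -0.0347]
top black [335.3333 174.8333] [5 2 6] [ 0.6032 -0.1151]
top blue [214.     161.7143] [3 3 7] [0.6378 0.2485]
top blue [344.6506 175.3494] [10 10 83] [ 0.6025 -0.1428]
top blue [428.9508 177.3279] [ 9  9 61] [ 0.6012 -0.3948]
top blue [155.343  222.2802] [ 15  29 207] [0.4521 0.4134]
side amber [378.6095 160.7518] [ 19  20 274] [ 0.393 -0.239]
side amber [347.9014 193.9225] [ 13  14 142] [ 0.4739 -0.1102]
side amber [343.71   263.8278] [ 20  21 331] [0.4863
[... 174 characters left out ...]
.6094 -0.0419]
side black [281.372  231.8963] [ 24  18 328] [0.6163 0.0097]
side black [290.5 241. ] [6 3 8] [0.595  0.0345]
side black [278.8148 245.2222] [13 10 27] [0.6179 0.0467]
side black [273.2795 263.2892] [ 26  21 415] [0.624  0.0935]
side black [283.1 273.8] [ 7  4 10] [0.6024 0.1182]
side black [269.9211 279.8158] [16 15 38] [0.626  0.1331]
side black [263.2767 302.7288] [ 29  25 553] [0.6322 0.1838]
side black [275.8333 312.9167] [ 8  8 12] [0.6074 0.204 ]
side black [260.     320.0667] [ 6  6 15] [0.6335 0.2192]
side black [252.5455 354.5795] [22  9 88] [0.6374 0.2833]
side blue [293.4079 185.5132] [12  8 76] [ 0.6026 -0.1423]
side blue [255.25 335.25] [ 5  5 20] [0.6381 0.2474]
```

View pics/crop1.png

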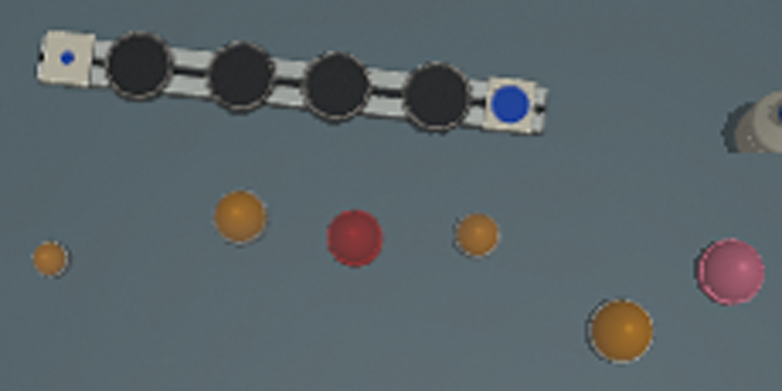

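Top and side views agree to 2 mm on the seats: spacings are 91, 85 and 88 mm, and the small label is 65 mm past seat_a. The amber areas (48, 83, 128, 215 px) separate the pads cleanly into S at (209,226), M at (335,219), L at (265,213) and XL at (377,247). The crop confirms this, with red and pink excluded. I start with S, taking a close wrist look.

```bash
cat > job.py <<'E'
from h import *
SEAT=dict(a=(.6322,.184),b=(.624,.0932),c=(.6164,.009),d=(.6084,-.0786))
PAD=dict(s=(.4464,.2535,.032),m=(.4725,-.1145,.040),l=(.4865,.0905,.048),xl=(.393,-.239,.056))
n=np.array([.9959,-.0908,0]); z=np.array([0,0,-1.])
def quat(sg): return np.roll(R.from_matrix(np.c_[sg*n,np.cross(z,sg*n),z]).as_quat(),1)
def pick_quat():
    """orientation sign feasible at all stations with smallest joint-6 swing"""
    best=[]
    for sg in (1,-1):
        js=[inverse_kinematics([*p[:2],.13],quat(sg)) for p in [*PAD.values(),*SEAT.values()]]
        if all(j is not None for j in js): best.append((max(abs(j[5]) for j in js),sg))
    return quat(min(best)[1]),best
def look(p,name=None):
    i,T=camT("wrist"); im=read_camera("wrist")
    if name: cv2.imwrite(name,im[:,:,::-1])
    c=[onplane(c,.027,i,T)[0,:2] for c,st in blobs(masks(im)["amber"],60,20000)]
    return min(c,key=lambda q:np.hypot(*(q-p[:2])))
def run(k,seat,q,g=.003):
    p=np.array(PAD[k]); s=SEAT[seat]
    command_gripper(1.0)
    move_pose([*p[:2],.13],q)
    w=look(p,f"pics/w_{k}.png"); print(k,"est",p[:2],"wrist",w)
    if np.hypot(*(w-p[:2]))>.012: print("disagree, stop"); return
    c=(w+p[:2])/2
    movel([*c,g],v=.12); command_gripper(0.0)
    wd=get_grip_width()*.088; print("width",wd,"want",p[2])
    if abs(wd-p[2])>.006: print("bad grip"); return
    movel([*c,.12]); move_pose([*s,.12],q); movel([*s,.028+g+.015],v=.12)
    hit=movel([*s,.028+g+.0005],v=.03,until_force=6); print("hit",hit,get_tcp_pos()[2])
    command_gripper(1.0); movel([*s,.16]); print("t",get_time())
E
python3 - <<'E'
from job import *
q,b=pick_quat(); print(q,b)
run("s","a",q)
cv2.imwrite("pics/after_s.png",read_camera("wrist")[:,:,::-1])
E
```

```text
[ 0.      0.999  -0.0454  0.    ] [(np.float64(0.5842037819305523), 1)]
s est [0.4464 0.2535] wrist [0.4467 0.2555]
width 0.03134555024597458 want 0.032
hit True 0.03099820031321598
t 9.0667
```

View pics/after_s.png

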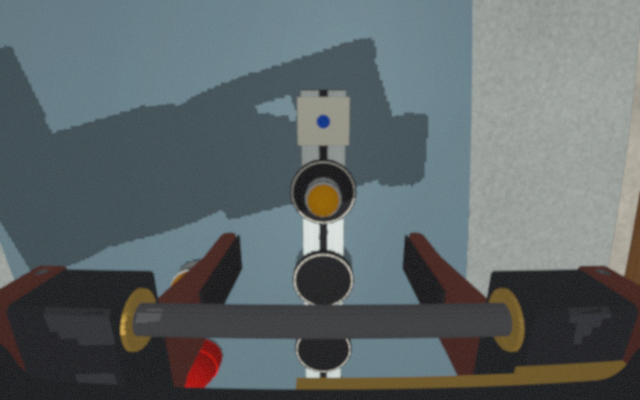

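pad_s stands upright and centred on the seat (323,190), next to the small-dot label (323,121). I run the other three the same way.

Run:
```python
from job import *
q,_=pick_quat()
for k,s in (("m","b"),("l","c"),("xl","d")):
    if run(k,s,q) or get_tcp_pos()[2]<.15: break
move_pose([.45,.30,.25],q)
print(get_time())
i=0
for n in ("top","side"):
    im=read_camera(n); cv2.imwrite(f"pics/{n}1.png",im[:,:,::-1]); i,T=camT(n)
    for c,st in blobs(masks(im)["amber"],40,2000):
        if c[1]>120: print(n,c,st[2:],onplane(c,.055,i,T)[0,:2])
```

```text
m est [ 0.4725 -0.1145] wrist [ 0.4744 -0.1139]
width 0.03936290916671362 want 0.04
hit True 0.03099720856226991
t 17.8333
l est [0.4865 0.0905] wrist [0.4866 0.0914]
width 0.047584418310663186 want 0.048
hit True 0.0310739034206778
t 25.3167
xl est [ 0.393 -0.239] wrist [ 0.3936 -0.2387]
width 0.0553197785792519 want 0.056
hit True 0.031181914606333277
t 33.6333
35.1833
top [234.3393 161.8571] [ 8  9 56] [0.6312 0.1814]
top [265.0202 164.9293] [11 11 99] [0.6234 0.091 ]
top [293.8562 168.0196] [ 14  15 153] [0.6155 0.0067]
top [323.7523 171.1697] [ 17  17 218] [ 0.6077 -0.0804]
side [287.905  193.0391] [ 21  22 358] [ 0.6092 -0.083 ]
side [280.6403 221.6568] [ 19  21 303] [0.6165 0.0059]
side [272.6116 254.1071] [ 17  17 224] [0.6234 0.0926]
side [262.2675 294.5732] [ 15  14 157] [0.6314 0.1846]
```

View pics/side1.png

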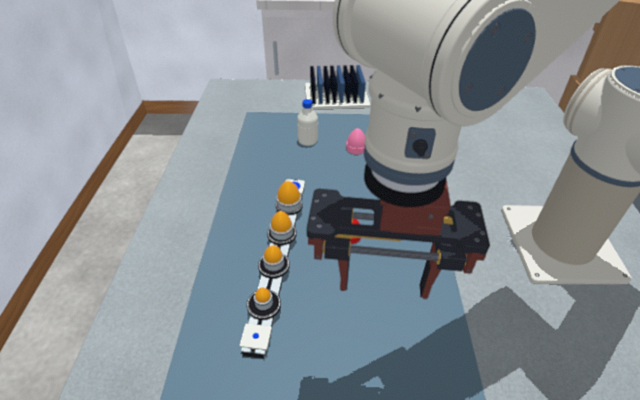

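The side view shows all four pads upright on their seats, S (263,298) up to XL (289,193). The bottle (308,125) hasn't moved and the gripper is clear, so I hand in.

```bash
python3 -c "
from station import *
wait(.3); job_done(); print(get_time())"
```

```text
the job is handed in; nothing more can be done
the job is handed in; nothing more can be done
```

All four amber pads are on the rail in size order, smallest on seat_a beside the small-dot label and largest on seat_d. I handed the job in at about 35 s of robot time; no verdict is reported.

- **Grasps:** each measured width was within 1 mm of that pad's base diameter, which confirmed the sizes.
- **Placing:** each pad touched down at the expected seat height.
- **Final position:** the top and side cameras put every pad within about 5 mm of its seat centre, against the 12 mm limit. The two views differ by up to 4 mm, partly because I used one assumed height for all four pads.
- **Upright and clear:** in the last side view all pads look upright, the bottle appears unmoved, and the gripper is clear. I judged tilt by eye only.

No check failed. I never reached for the red and pink look-alikes.

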